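# Fit the two-part lid on the sewing box and lift off only its dome

### The arm

A 6-joint arm with a two-finger parallel gripper is mounted at the origin on the work surface; the furniture and walls round the work are solid. World frame = base frame: x ahead of the robot, y to its left, z up, the work surface at z = 0. Lengths are in mm, angles in rad, forces in N, time in s.
With the tool pointing down it reaches from about 350 to 975 mm from the base axis. Payload 7.1 kg.
Tool frame: the origin (TCP) lies on the centre line of the jaws, within the pads' length; the fingertips stand 17 mm ahead of it and the grasp point (between the pads) lies 2 mm behind it (tip_extent is the distance from the TCP to the fingertips, in mm); z points along the fingers, y is the line along which they close (so a half turn about z gives the same grasp; the last joint's range is limited). The gripper opens to 88 mm and grips with 3 to 60 N. Pads are 20 mm wide; open, the fingers measure 115 mm over their backs; the gripper's body (75 mm by 178 mm) begins 61 mm behind the grasp point.
Start: joints at [1.211, 0.423, 1.63, -0, 1.089, -0.019], TCP at [208.869, 589.049, 239.675] pointing down, gripper open.
Joint ranges: [-3, 3], [-0.9, 2.11], [0.09, 2.58], [-1.31, 4.45], [0.11, 2.69], [-2.54, 2.54]. Speed limits (rad/s): [2.39, 2.39, 3.01, 3.14, 3.14, 3.14].

### API

Orientations are given as a rotation vector (axis times angle).
In Python, from workcell import get_obs, get_image, camera_model, close_job, look_for, outline_of, pinpoint, tip_extent gives the robot as it stands.
- The arm moves only by the shell command python3 -m jog 'ROWS'. ROWS is text: rows parted by semicolons, each of 7 numbers parted by spaces: the shift along the tool's x, y, z as a fraction of full scale, then the turn, a rotation vector about the tool's x, y, z as a fraction of full scale, then the closure, from -1 (fully open) to 1 (shut). A call has 1 to 8 rows; each row is the pose to reach, as a shift and turn from the pose commanded when the call began, along the tool's axes at that moment; what a row does not reach only later rows make up. Full scale, the value 1, is 0.2 m for a shift and 30 degrees for a turn. A row lasts 1/10 s, in which the tool goes at most 50 mm and 8.59 degrees, less where a joint would pass 70% of its speed; a pose out of reach is approached as far as the arm can. A call with a number of a shift or a turn outside -1 to 1 is refused whole. A call with a gripper value outside its range is refused whole. The fingers move at their own pace and stop on an object; the grip force is fixed at half the most. Time passes only in rows, so rows that repeat a pose let the fingers close. It gives the time, the measured TCP pose, the force, the opening and the grip force at its end, in the units of the state.
- get_obs(): the state, without advancing time (a new reading comes with each control period).
- get_image(name): name is "side" or "top" or "wrist"; returns the picture (420x560x3 uint8, red, green, blue); there is no depth.
- camera_model(name): a dict with "fx", "fy", "cx", "cy" (pixels), "origin" and "orientation" of the camera in the world; the wrist camera has in their place "tool_from_camera" (4x4, takes a point from camera to tool coordinates, whose origin is the TCP and whose axes are the flange's). Camera axes: x right, y down, z forward; pixel columns grow to the right and rows downward; lengths in mm; the calibration is good to about 2 mm. A picture is of the moment at which its call begins: read the wrist's pose just before it. camera_model takes no time and is no camera call.
- close_job(): hands the job in; it is judged then, once.
Trained networks look in the newest picture that a camera, given by its name, has taken for a name from the list of things; names that differ only in an ending like _2 or _b are one class to them, and where a whole thing is asked for, a point or a joint stands for the part that bears it (a point fixed in the world has none). Each returns a list of dicts, best first, with "confidence" (0 to 1); they miss things now and then, are a little off and sometimes report something else, mostly with a low value. They report only what shows in the picture. A call takes as long as a camera call. They do not tell look-alikes from the thing itself.
- look_for(target, camera): "xyz" ([x, y, z] in mm, in the coordinates of the camera as it stood for that picture, good to about 4 mm: the middle of the surface that is visible of it).
- outline_of(target, camera): "mask" (420x560 bool, what is visible of it).
- pinpoint(target, camera): "xyz" ([x, y, z] in mm, in the coordinates of the camera as it stood for that picture, good to about 4 mm: a listed point, or the origin of a listed thing).
The state is a dict: "t": time; "qpos": joint angles; "qvel": joint speeds; "joint_torque": joint torques, N m; "ee_pos": TCP position; "orientation": TCP orientation; "ft_force": force on the tool from outside, world axes, zero at the start; "moment": the same for the moment, N m; "width": finger opening in mm; "grasp_force": force on a finger pad.
Only numpy, scipy, OpenCV 4.12 (cv2) and the standard library are available. Lean on these libraries where they do the work, as an engineer would, in place of code of your own. Each camera call takes 0.05 s, during which the arm holds its last target. There are 200 camera calls.

### The job

Get the sewing box on the counter ready for use: take the lint roller off its open top and lay it flat on the counter, then pick up the two-part lid by the handle of its clear dome and lower it squarely onto the box until the yellow inner lid with the bobbins sits fully home. Then give the dome an eighth of a turn anticlockwise to free its bayonet catch and lift the dome alone straight up, leaving the inner lid closed on the box, the box where it stands and the other things on the counter alone. Never free the dome from the inner lid before that lid is home, and finish still holding the dome, upright, at least 7 cm above the inner lid.

Things in the scene. Friction and masses are not known exactly. Their poses are not given: they have to be found in the camera images.
- sewing_box: Teal square open sewing box, 104 x 104 mm outside, 62 mm high, loose on the counter, 1.3 kg; tins and spools fixed inside stay more than 25 mm below the rim. Origin: centre of its underside; x and y along its sides, z up. Beyond it stand an open cash box (lid up to 0.24 m) and a printer (0.1 m).
- box_mouth (a point): Centre of the box's square mouth, level with the rim, 62 mm above its underside: 96 x 96 mm inside, walls 4 mm.
- inner_lid: Mustard-yellow square inner lid, about 140 g; starts standing on the counter on its plug, dome locked on. Under its 104 x 104 x 4 mm flange a square plug, 92 mm wide, 12 mm deep, corners and foot rounded 6 mm. Coloured bobbins on top, under the dome. Origin: centre of the plug's underside; x, y along sides. Fully home its origin is 50 mm above the box's; any quarter turn fits, play 2 mm a side.
- flange_underside (a point): Centre of the inner lid's flange underside, 12 mm above the inner lid's origin; it coincides with the box mouth when the lid is home.
- dome: Clear dome (outer lid), 92 mm wide, 40 mm high; origin: centre of its rim's underside, 16 mm above the inner lid's origin when resting on it. Bayonet: locked while its yaw minus the lid's is -1 to 22 deg (starts 1 to 7), it then lifts the lid too after 2 mm play in height, 2 mm sideways. Turned anticlockwise (yaw up) it is free from 28 deg to a stop near 63; 45 is the middle. Stopped clockwise.
- dome_handle (a point): Centre of the dome's teal bar handle, 55.5 mm above the dome's origin: 52 mm long along the dome's x, 13 mm thick along its y, 24 mm high, standing 4 mm above the dome's flat top. While locked the bar lies along the inner lid's sides, when free on its diagonal. Dome alone 110 g, both lids 250 g.
- lint_roller: Lint roller lying level across the box's rim: 230 mm long along its x, white paper roll 48 mm in diameter from x +13 to +113 mm (axis 24 mm above the origin), teal handle 26 mm wide and 20 mm high from x -115 to -20 mm. Origin: middle of its length, at its underside. Centre of mass at x +38 mm. 110 g. The counter to the left (x 0.39 to 0.63, y 0.43 to 0.48) is free to lay it on.
- tape_measure: Bystander: round yellow tape measure, 52 x 79 x 15 mm, lying flat; origin at the middle of its underside.
- thread_red: Bystander: spool of red thread, 30 mm in diameter, 45 mm high, standing; origin at the centre of its underside.
- pin_tin: Bystander: round green tin, 63 mm in diameter, 23 mm high; origin at the centre of its underside.
Things that resemble listed ones, but are neither listed nor needed, are in the scene too. Leave any brown look-alike of the dome alone.

How it is judged (in metres and radians):
On the way, in this order (a step that is already met when the one before it is completed fails the run):
1. the lint roller lies flat on the counter, off the box and let go (height (world z) of lint_roller below 0.03 m and angle between lint_roller's own z axis and vertical below 0.15 rad and contact force between lint_roller and sewing_box below 0.05 N and contact force between lint_roller and the fingers below 0.05 N and linear speed of lint_roller below 0.03 m/s), for 0.2 s.
2. the inner lid is fully home on the box with the dome still locked on it (horizontal distance between inner_lid and sewing_box below 0.005 m and z of inner_lid in the frame of sewing_box between 0.0475 and 0.0525 m and angle between the z axis of inner_lid and the z axis of sewing_box, either way round below 0.03 rad and z of dome in the frame of inner_lid below 0.022 m and angle between the x axis of dome and the x axis of inner_lid, either way round below 0.43 rad), for 0.1 s.
At the end, for the whole second after the job is handed in: The inner lid is fully home on the box (within 5 mm sideways, 2.5 mm in height, 0.03 rad); the gripper holds the dome still and upright (0.2 rad), its rim at least 64 mm above the flange it rested on, touching neither lid nor box; the lint roller lies flat on the counter, let go, clear of the box (all of step 1 and horizontal distance between inner_lid and sewing_box below 0.005 m and z of inner_lid in the frame of sewing_box between 0.0475 and 0.0525 m and angle between the z axis of inner_lid and the z axis of sewing_box, either way round below 0.03 rad and z of dome in the frame of inner_lid above 0.08 m and angle between dome's own z axis and vertical below 0.2 rad and contact force between dome and the fingers above 0.5 N and contact force between dome and inner_lid below 0.05 N and contact force between dome and sewing_box below 0.05 N and contact force between dome and lint_roller below 0.05 N and linear speed of dome below 0.03 m/s and linear speed of each of inner_lid, sewing_box below 0.02 m/s and angle between sewing_box's own z axis and vertical below 0.03 rad); the arm keeps its last pose, push and grip.
It fails at once if the dome is freed from the inner lid while that lid is not home on the box ((horizontal distance between inner_lid and sewing_box above 0.012 m or z of inner_lid in the frame of sewing_box above 0.056 m) and (angle between the x axis of dome and the x axis of inner_lid, either way round above 0.5 rad or z of dome in the frame of inner_lid above 0.032 m)).
It fails at once if the sewing box is shifted by more than 30 mm or tipped (distance of sewing_box from where it was at the start of the episode above 0.03 m or angle between sewing_box's own z axis and vertical above 0.12 rad).
It fails at once if the lint roller is dropped (linear speed of lint_roller above 0.7 m/s and contact force between lint_roller and the fingers below 0.02 N).
It fails at once if a bystander is moved by more than 30 mm or knocked over (distance of any of tape_measure, thread_red, pin_tin from where it was at the start of the episode above 0.03 m or angle between thread_red's own z axis and vertical above 0.5 rad).
It also fails if it takes over 70 s, if anything falls off the work surface, if the arm or the gripper's body presses on something with over 40 N, if the wrist force passes 120 N, or if a joint passes its speed limit or range.

## Working session

There is one attempt and no reset: what is moved stays moved. The work goes in short steps, Python scripts to look and compute and a shell command to move; the robot and the scene stay as the last step left them, time stands still between calls to the robot, and variables do not carry over. Pictures are saved under pics/ and viewed, at most 10 in all, crops included, and the job is handed in when it is done.

```bash
ls; mkdir -p pics; cat > h.py <<'E'
import numpy as np, cv2
from scipy.spatial.transform import Rotation as R
from workcell import *
def T_cam(name,obs=None):
    m=camera_model(name)
    if 'tool_from_camera' in m:
        o=obs or get_obs(); T=np.eye(4); T[:3,:3]=R.from_rotvec(o['orientation']).as_matrix(); T[:3,3]=o['ee_pos']
        return T@np.array(m['tool_from_camera']),m
    T=np.eye(4); o=np.array(m['orientation'],float)
    T[:3,:3]=o if o.shape==(3,3) else R.from_rotvec(o).as_matrix(); T[:3,3]=m['origin']; return T,m
def w(T,p): return T[:3,:3]@np.array(p)+T[:3,3]
def ray(T,m,u,v):
    d=T[:3,:3]@np.array([(u-m['cx'])/m['fx'],(v-m['cy'])/m['fy'],1]); return T[:3,3],d
def onz(T,m,u,v,z):
    o,d=ray(T,m,u,v); return o+d*(z-o[2])/d[2]
def proj(T,m,p):
    c=T[:3,:3].T@(np.array(p)-T[:3,3]); return np.array([m['fx']*c[0]/c[2]+m['cx'],m['fy']*c[1]/c[2]+m['cy']])
def snap(name,fn):
    o=get_obs(); im=get_image(name); cv2.imwrite('pics/'+fn,im[:,:,::-1]); return im,*T_cam(name,o)
E
python3 - <<'E'
from h import *
for c in ['side','top','wrist']:
    im,T,m=snap(c,c+'0.png'); print(c,m,T.round(2).tolist())
    for t in ['lint_roller','sewing_box','dome','inner_lid','dome_handle','box_mouth']:
        try:
            print(t,[(w(T,r['xyz']).round().tolist(),round(r['confidence'],2)) for r in pinpoint(t,c)],[proj(T,m,w(T,r['xyz'])).round() for r in look_for(t,c)])
        except Exception as e: print(t,e)
a=[cv2.imread(f'pics/{c}0.png') for c in ['side','top','wrist']]
E
```

```text
pics
side {'fx': 495.03552412764026, 'fy': 495.03552412764026, 'cx': 275.8133278316074, 'cy': 218.9992644496258, 'origin': array([  -9.45662091, 1356.3437778 , 1156.01083303]), 'orientation': array([-0.40160378,  2.64878014, -1.38120902])} [[-0.96, -0.17, 0.23, -9.46], [-0.29, 0.55, -0.79, 1356.34], [0.01, -0.82, -0.57, 1156.01], [0.0, 0.0, 0.0, 1.0]]
lint_roller [([413.0, 255.0, 59.0], 0.86)] [array([244., 293.])]
sewing_box [([408.0, 267.0, 8.0], 0.68)] [array([249., 303.]), array([197., 317.])]
dome [([514.0, -184.0, 19.0], 0.62), ([530.0, 382.0, 1.0], 0.57)] []
inner_lid [([516.0, -180.0, 3.0], 0.41), ([412.0, 258.0, 64.0], 0.41)] []
dome_handle [([507.0, -177.0, 70.0], 0.46)] []
box_mouth [([407.0, 264.0, 63.0], 0.74)] [array([249., 302.])]
top {'fx': 392.96458707340827, 'fy': 392.96458707340827, 'cx': 283.81064944359616, 'cy': 211.14868969587013, 'origin': array([ 341.15315537,  -83.78222101, 1237.00179672]), 'orientation': array([-2.14425773,  2.20617411, -0.13371141])} [[-0.03, -0.99, 0.1, 341.15], [-1.0, 0.03, -0.02, -83.78], [0.02, -0.11, -0.99, 1237.0], [0.0, 0.0, 0.0, 1.0
[... 539 characters left out ...]
6, 'fy': 357.7537900558156, 'cx': 282.28063050323726, 'cy': 216.683651691641, 'tool_from_camera': array([[-1.52317189e-03, -9.57005675e-01, -2.90065197e-01,
         8.01496813e+01],
       [ 9.99998834e-01, -1.42528874e-03, -5.48706647e-04,
         5.78354319e-02],
       [ 1.11688717e-04, -2.90065694e-01,  9.57006730e-01,
        -1.44343213e+02],
       [ 0.00000000e+00,  0.00000000e+00,  0.00000000e+00,
         1.00000000e+00]])} [[0.34, 0.9, 0.27, 133.35], [0.94, -0.32, -0.1, 615.89], [-0.0, 0.29, -0.96, 384.01], [0.0, 0.0, 0.0, 1.0]]
lint_roller [] [array([143., 416.])]
sewing_box [] [array([153., 406.])]
dome [] []
inner_lid [] []
dome_handle [] []
box_mouth [] [array([150., 403.])]
```

View pics/top0.png

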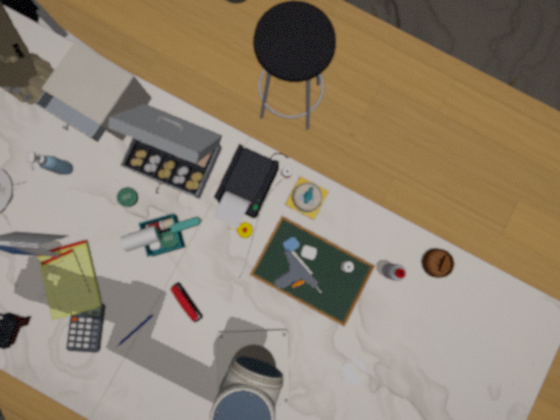

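View pics/side0.png

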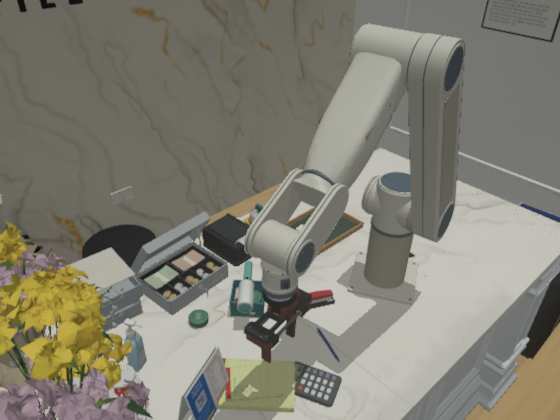

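The top view shows:
- The lid is a yellow square with a clear dome at (307,197). Its look-alike is the brown dome at (438,263).
- The roller lies across the teal box, with the roll at (140,237) and the handle at (187,226). The blue bottle at (52,163) is not it.
- The pin tin is at (127,197).

The arm blocks the box in the side view. I'll bring the wrist camera over the box.

```bash
r="-.72 -.6 -.3 0 0 .95 -1"; python3 -m jog '-.72 -.6 -.3 0 0 .95 -1;-.72 -.6 -.3 0 0 .95 -1;-.72 -.6 -.3 0 0 .95 -1;-.72 -.6 -.3 0 0 .95 -1;-.72 -.6 -.3 0 0 .95 -1;-.72 -.6 -.3 0 0 .95 -1'
python3 - <<'E'
from h import *
o=get_obs();Rm=R.from_rotvec(o['orientation']).as_matrix();print(o['ee_pos'],Rm.round(3).tolist(),o['qpos'])
print(Rm.T@(np.array([395,260,300])-o['ee_pos'])/200)
E
```

```text
t: 2.55
ee_pos: [305.1, 427.5, 300.3]
orientation: [1.281, 2.869, 0.002]
ft_force: [0.3, -0.6, -0.4]
width: 87.8
grasp_force: 0.0
[305.10045778 427.49620473 300.32189818] [[-0.667, 0.745, 0.001], [0.745, 0.667, 0.001], [0.001, 0.001, -1.0]] [9.28112477e-01 2.05497844e-01 1.79065655e+00 3.31274481e-04
 1.14388975e+00 1.97142545e-01]
[-9.23639970e-01 -2.24307651e-01  7.28684698e-04]
```

```bash
python3 -m jog '-.92 -.22 0 0 0 .95 -1;-.92 -.22 0 0 0 .95 -1;-.92 -.22 0 0 0 .95 -1;-.92 -.22 0 0 0 .95 -1;-.92 -.22 0 0 0 .95 -1;-.92 -.22 0 0 0 .95 -1'
python3 - <<'E'
from h import *
im,T,m=snap('wrist','w1.png'); print(get_obs()['ee_pos'])
def yaw(mask):
    r=cv2.minAreaRect(cv2.findNonZero(mask.astype(np.uint8)));return r
for t in ['lint_roller','sewing_box','box_mouth','pin_tin']:
    print(t,[(w(T,r['xyz']).round().tolist(),round(r['confidence'],2)) for r in pinpoint(t,'wrist')])
for t in ['lint_roller','sewing_box']:
    for r in outline_of(t,'wrist')[:1]: print(t,r['confidence'],yaw(r['mask']))
im,T,m=snap('side','s1.png')
for t in ['lint_roller','sewing_box','pin_tin']:
    print(t,[(w(T,r['xyz']).round().tolist(),round(r['confidence'],2)) for r in pinpoint(t,'side')])
E
```

```text
t: 3.15
ee_pos: [394.8, 262.1, 299.2]
orientation: [-1.945, -2.466, 0.001]
ft_force: [-0.7, 0.4, -0.6]
width: 88.0
grasp_force: 0.0
[394.50535326 262.68274938 299.30022703]
lint_roller [([411.0, 254.0, 66.0], 0.59)]
sewing_box []
box_mouth [([398.0, 268.0, 59.0], 0.97)]
pin_tin [([527.0, 386.0, -0.0], 0.81)]
lint_roller 0.94 ((299.39691162109375, 187.85018920898438), (214.581298828125, 51.08782196044922), 86.42366790771484)
sewing_box 0.89 ((294.0071105957031, 178.28993225097656), (98.7723617553711, 100.19168090820312), 88.58557891845703)
lint_roller [([413.0, 256.0, 60.0], 0.86), ([401.0, 264.0, 2.0], 0.48)]
sewing_box [([403.0, 268.0, 4.0], 0.59)]
pin_tin [([528.0, 379.0, 2.0], 0.73)]
```

View pics/w1.png

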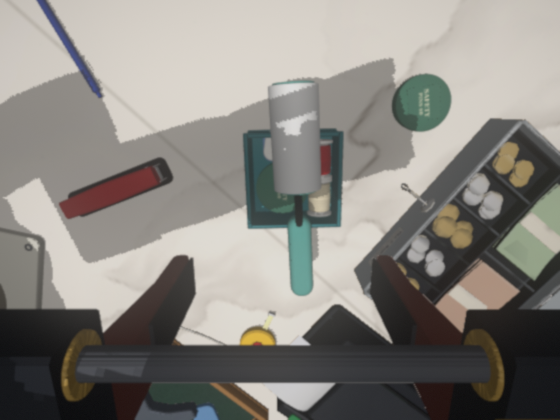

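The wrist view shows the roll from (294,85) to (298,192), the handle end at (301,292), and the box rim corners at about (246,130), (342,131), (340,228) and (249,228). The tin at (422,102) and the grey cash box on the right are clear of it.

```bash
python3 - <<'E'
from h import *
T,m=T_cam('wrist')
P=[onz(T,m,u,v,86) for u,v in [(294,85),(298,192),(301,292)]]
for p in P: print(p.round(1))
d=P[0]-P[2];print('roller yaw',np.degrees(np.arctan2(d[1],d[0])),np.linalg.norm(d))
B=[onz(T,m,u,v,62)[:2] for u,v in [(246,130),(342,130.5),(340,228),(248.5,228)]]
print(np.round(B,1),np.mean(B,0))
for i in range(4):
    d=B[(i+1)%4]-B[i];print(np.linalg.norm(d).round(1),np.degrees(np.arctan2(d[1],d[0])).round(1))
# triangulate roll mid: wrist+side+top
pts=[]
Rm=R.from_rotvec(get_obs()['orientation']).as_matrix();print(Rm.round(3).tolist(), get_obs()['qpos'].round(2))
for c in ['wrist','side','top']:
    get_image(c); TT,mm=T_cam(c)
    for t in ['lint_roller','sewing_box']:
        for r in look_for(t,c)[:1]: print(c,t,w(TT,r['xyz']).round(1))
    r=outline_of('lint_roller',c)
    if r: print(c,cv2.minAreaRect(cv2.findNonZero(r[0]['mask'].astype(np.uint8))))
E
```

```text
[381.6 362.5  86. ]
[410.5 263.5  86. ]
[441.7 153.4  86. ]
roller yaw 106.0241840948013 217.59351938249165
[[344.1 309.8]
 [441.3 332.5]
 [469.  229.1]
 [368.7 205.2]] [405.75611293 269.15748132]
99.8 13.1
107.0 -75.0
103.1 -166.6
107.5 103.2
[[-0.234, 0.972, 0.0], [0.972, 0.234, 0.0], [0.0, 0.0, -1.0]] [0.56 0.12 1.89 0.   1.13 0.32]
wrist lint_roller [402.6 301.  104. ]
wrist ((298.54461669921875, 188.30307006835938), (215.55648803710938, 50.311309814453125), 86.8201675415039)
side lint_roller [ 511.1 -145.9   47.2]
side sewing_box [383.4 280.4  35.9]
side ((245.6751251220703, 286.0482177734375), (15.603103637695312, 52.437828063964844), 4.085616588592529)
top lint_roller [410.1 269.2  94.4]
top sewing_box [390.9 260.6  28.2]
top ((166.05662536621094, 230.19813537597656), (15.521740913391113, 67.03194427490234), 74.05460357666016)
```

```bash
python3 -m jog '.11 .07 .3 0 0 -.08 -1;.11 .07 .5 0 0 -.08 -1;.11 .07 .7 0 0 -.08 -1;.11 .07 .9 0 0 -.08 -1;.11 .07 .98 0 0 -.08 -1;.11 .07 1 0 0 -.08 -1;.11 .07 1 0 0 -.08 -1'
python3 - <<'E'
from h import *
o=get_obs();print(o['ee_pos'],R.from_rotvec(o['orientation']).as_matrix().round(3).tolist())
snap('wrist','w2.png')
E
```

```text
t: 5.0
ee_pos: [403.3, 286.2, 99.5]
orientation: [-1.893, -2.507, 0.001]
ft_force: [-0.4, -0.1, -0.0]
width: 88.0
grasp_force: 0.0
[403.33086462 286.24441679  99.45287554] [[-0.273, 0.962, -0.001], [0.962, 0.273, -0.0], [-0.0, -0.001, -1.0]]
```

View pics/w2.png

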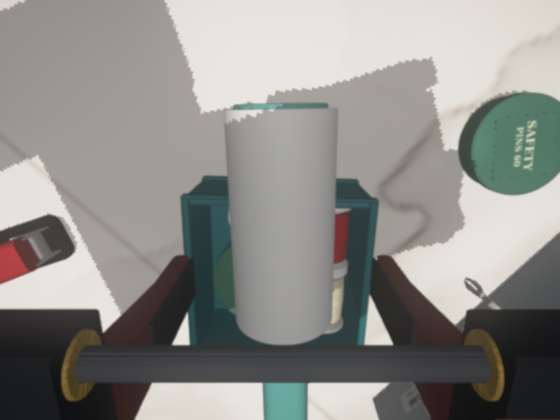

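The roll is centred between the fingers at columns 228–336, and the teal handle below confirms it's the roller. I'll descend, close and lift.

```bash
python3 -m jog '0 0 .06 0 0 0 -1;0 0 .065 0 0 0 0;0 0 .065 0 0 0 1;0 0 .065 0 0 0 1;0 0 .065 0 0 0 1;0 0 .065 0 0 0 1;0 0 .065 0 0 0 1;0 0 .065 0 0 0 1'
python3 -m jog '0 0 -.1 0 0 0 1;0 0 -.25 0 0 0 1;0 0 -.35 0 0 0 1;0 0 -.35 0 0 0 1;0 0 -.35 0 0 0 1'
```

```text
t: 5.85
ee_pos: [403.5, 286.3, 86.9]
orientation: [1.893, 2.507, 0.001]
ft_force: [-0.3, 0.4, 1.4]
width: 47.0
grasp_force: 30.0
t: 6.35
ee_pos: [403.2, 286.2, 156.4]
orientation: [1.893, 2.507, 0.0]
ft_force: [0.5, 0.5, -1.7]
width: 47.6
grasp_force: 30.0
```

```bash
python3 -m jog '.3 .17 0 0 0 0 1;.5 .3 0 0 0 0 1;.65 .365 0 0 0 0 1;.65 .365 0 0 0 0 1;.65 .365 0 0 0 0 1'
python3 -m jog '0 0 0 0 0 -.2 1;0 0 0 0 0 -.4 1;0 0 0 0 0 -.6 1;0 0 0 0 0 -.8 1;0 0 0 0 0 -1 1;0 0 0 0 0 -1 1'
python3 -m jog '0 0 0 0 0 -.2 1;0 0 0 0 0 -.4 1;0 0 0 0 0 -.6 1;0 0 0 0 0 -.8 1;0 0 0 0 0 -1 1;0 0 0 0 0 -1 1'
python3 - <<'E'
from h import *
o=get_obs();Rm=R.from_rotvec(o['orientation']).as_matrix();print(o['ee_pos'],Rm.round(3).tolist(),o['qpos'].round(2))
print(Rm.T@(np.array([473,455,50])-o['ee_pos'])/200, np.degrees(np.arctan2(Rm[1,0],Rm[0,0])))
im,T,m=snap('wrist','w3.png')
E
```

```text
t: 6.85
ee_pos: [436.9, 431.3, 154.2]
orientation: [-1.891, -2.508, 0.006]
ft_force: [-0.4, -0.3, -1.8]
width: 47.3
grasp_force: 30.0
t: 7.45
ee_pos: [437.2, 429.3, 155.5]
orientation: [-1.18, -2.91, 0.004]
ft_force: [-0.2, 0.6, -1.3]
width: 47.5
grasp_force: 30.0
t: 8.05
ee_pos: [437.5, 430.0, 155.9]
orientation: [-0.39, -3.116, 0.002]
ft_force: [-0.3, -1.3, -2.4]
width: 47.5
grasp_force: 30.0
[437.52375618 430.04956071 155.94526943] [[-0.969, 0.246, -0.001], [0.246, 0.969, -0.001], [0.001, -0.002, -1.0]] [ 0.76  0.51  1.71 -0.    0.92 -0.56]
[-0.14164763  0.16541349  0.52935011] 165.7441183704218
```

View pics/w3.png

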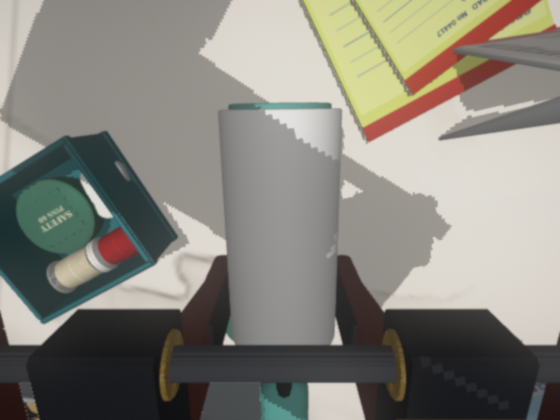

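```bash
python3 -m jog '-.14 .165 0 0 0 -.25 1;-.14 .165 .1 0 0 -.475 1;-.14 .165 .3 0 0 -.475 1;-.14 .165 .45 0 0 -.475 1;-.14 .165 .58 0 0 -.475 1;-.14 .165 .63 0 0 -.475 1;-.14 .165 .645 0 0 -.475 1;-.14 .165 .645 0 0 -.475 1'
python3 - <<'E'
from h import *
o=get_obs();Rm=R.from_rotvec(o['orientation']).as_matrix();print(Rm.round(3).tolist())
E
```

```text
t: 8.9
ee_pos: [473.5, 456.6, 28.1]
orientation: [-0.001, 3.141, 0.0]
ft_force: [-0.1, 0.1, -1.7]
width: 47.1
grasp_force: 30.0
[[-1.0, -0.001, 0.0], [-0.001, 1.0, 0.0], [-0.0, 0.0, -1.0]]
```

```bash
python3 -m jog '0 0 .008 0 0 0 1;0 0 .013 0 0 0 1;0 0 .013 0 0 0 1'
python3 -m jog '0 0 0 0 0 0 -.2;0 0 0 0 0 0 -.4;0 0 0 0 0 0 -.6;0 0 0 0 0 0 -.6;0 0 0 0 0 0 -.6;0 0 0 0 0 0 -.6'
python3 -m jog '0 0 -.1 0 0 0 -.6;0 0 -.35 0 0 0 -.6;0 0 -.6 0 0 0 -.6;0 0 -.85 0 0 0 -.6;0 0 -1 0 0 0 -.6;0 0 -1 0 0 0 -1;0 0 -1 0 0 0 -1'
python3 - <<'E'
from h import *
im,T,m=snap('wrist','w4.png')
print([(w(T,r['xyz']).round().tolist(),round(r['confidence'],2)) for r in pinpoint('lint_roller','wrist')])
E
```

```text
t: 9.2
ee_pos: [473.5, 456.8, 25.9]
orientation: [-0.003, 3.141, 0.001]
ft_force: [-0.1, -0.5, -1.3]
width: 47.9
grasp_force: 30.0
t: 9.8
ee_pos: [473.2, 456.4, 25.0]
orientation: [0.003, -3.142, 0.0]
ft_force: [0.4, -0.1, -0.7]
width: 70.3
grasp_force: 0.0
t: 10.5
ee_pos: [473.2, 456.4, 225.5]
orientation: [-0.003, 3.141, 0.001]
ft_force: [0.1, -0.6, -1.0]
width: 82.8
grasp_force: 0.0
[([507.0, 457.0, 2.0], 0.88)]
```

View pics/w4.png

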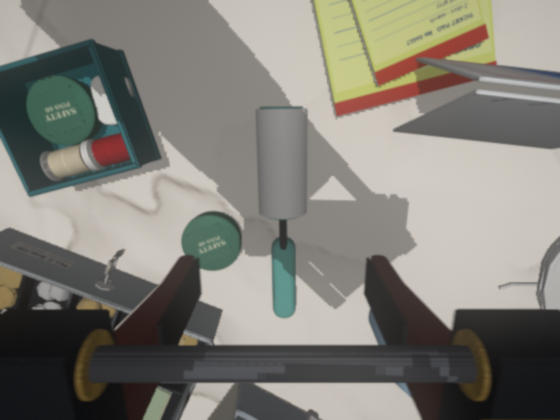

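The roller lies flat on the counter (origin about (507,457), roll at pixel (282,160)), clear of the tin at (211,241) and of the box. Next is the lid.

```bash
python3 -m jog '0 -.1 -.25 0 0 .1 -1;0 -.25 -.5 0 0 .3 -1;0 -.5 -.5 0 0 .6 -1;0 -.75 -.5 0 0 .85 -1;0 -.75 -.5 0 0 1 -1;0 -.75 -.5 0 0 1 -1'
python3 -m jog '-.13 -.23 0 0 0 .25 -1;-.26 -.46 0 0 0 .5 -1;-.4 -.69 0 0 0 .75 -1;-.4 -.69 0 0 0 1 -1;-.4 -.69 0 0 0 1 -1'
python3 -m jog '-.24 -.12 0 0 0 .22 -1;-.48 -.24 0 0 0 .44 -1;-.72 -.36 0 0 0 .67 -1;-.72 -.36 0 0 0 .67 -1;-.72 -.36 0 0 0 .67 -1'
python3 -m jog '-.25 -.03 0 0 0 .25 -1;-.5 -.06 0 0 0 .5 -1;-.8 -.09 0 0 0 .75 -1;-.8 -.09 0 0 0 1 -1;-.8 -.09 0 0 0 1 -1;-.8 -.09 0 0 0 1 -1'
python3 - <<'E'
from h import *
im,T,m=snap('wrist','w5.png')
o=get_obs();print(R.from_rotvec(o['orientation']).as_matrix().round(3).tolist(),o['qpos'].round(2))
for t in ['inner_lid','dome','dome_handle','flange_underside','tape_measure']:
    print(t,[(w(T,r['xyz']).round().tolist(),round(r['confidence'],2)) for r in pinpoint(t,'wrist')])
for r in outline_of('dome_handle','wrist')[:1]: print(cv2.minAreaRect(cv2.findNonZero(r['mask'].astype(np.uint8))))
E
```

```text
t: 11.2
ee_pos: [473.1, 304.6, 323.6]
orientation: [-0.814, -3.032, 0.003]
ft_force: [-0.1, 0.0, 0.5]
width: 87.9
grasp_force: 0.0
t: 11.7
ee_pos: [474.1, 146.1, 324.0]
orientation: [-1.569, -2.72, 0.002]
ft_force: [0.9, -0.1, -0.4]
width: 88.2
grasp_force: 0.0
t: 12.2
ee_pos: [484.6, -13.8, 324.4]
orientation: [-2.014, -2.409, 0.001]
ft_force: [-0.2, 1.1, 0.2]
width: 87.9
grasp_force: 0.0
t: 12.8
ee_pos: [494.7, -172.5, 324.5]
orientation: [-2.566, -1.811, 0.0]
ft_force: [-0.0, 0.9, -0.7]
width: 87.8
grasp_force: 0.0
[[0.335, 0.942, -0.001], [0.942, -0.335, 0.001], [0.001, -0.001, -1.0]] [-0.36  0.18  1.76  0.    1.2  -0.02]
inner_lid [([416.0, 33.0, -1.0], 0.69)]
dome [([511.0, -180.0, 15.0], 0.88)]
dome_handle [([511.0, -181.0, 72.0], 0.75), ([415.0, 33.0, 2.0], 0.46)]
flange_underside []
tape_measure [([413.0, 35.0, -2.0], 0.72)]
((297.75, 175.75), (75.6604232788086, 74.95331573486328), 45.0)
```

View pics/w5.png

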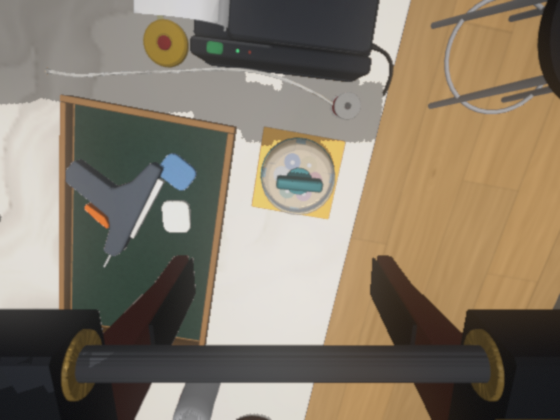

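```bash
python3 - <<'E'
from h import *
im=cv2.imread('pics/w5.png');T,m=T_cam('wrist')
c=cv2.resize(im[110:235,240:360],None,fx=5,fy=5,interpolation=cv2.INTER_CUBIC);cv2.imwrite('pics/w5c.png',c)
B=[onz(T,m,u,v,16)[:2] for u,v in [(264,128),(345,143),(331,219),(252,203)]]
print(np.mean(B,0).round(1))
for i in range(4):
    d=B[(i+1)%4]-B[i];print(np.linalg.norm(d).round(1),np.degrees(np.arctan2(d[1],d[0])).round(1))
h=cv2.cvtColor(im,cv2.COLOR_BGR2HSV)
for s in (120,150):
    mk=((h[...,0]>80)&(h[...,0]<98)&(h[...,1]>s)).astype(np.uint8); k=np.zeros_like(mk);k[150:210,255:345]=mk[150:210,255:345]
    n,l,st,cn=cv2.connectedComponentsWithStats(k);i=1+np.argmax(st[1:,4]);r=cv2.minAreaRect(cv2.findNonZero((l==i).astype(np.uint8)));b=cv2.boxPoints(r)
    W=[onz(T,m,u,v,83.5)[:2] for u,v in b];print(st[i],r,np.round(W,1).tolist(),np.mean(W,0).round(1))
    for i in range(2):
        d=W[i+1]-W[i];print(np.linalg.norm(d).round(1),np.degrees(np.arctan2(d[1],d[0])).round(1))
E
```

```text
[ 512.5 -181.5]
102.4 -30.2
100.1 -117.7
106.6 148.2
97.0 59.9Traceback (most recent call last):
  File "<stdin>", line 11, in <module>
    return _wrapfunc(a, 'argmax', axis=axis, out=out, **kwds)
    return bound(*args, **kwds)
ValueError: attempt to get argmax of an empty sequence
```

View pics/w5c.png

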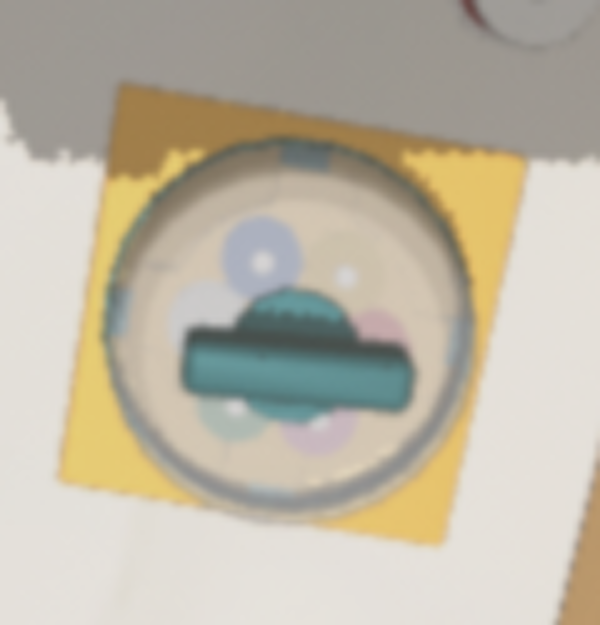

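The close crop shows the yellow square lid under the clear dome, with coloured bobbins and a teal bar running from px (277,184) to (322,186). It's the right one, not the brown dome.

```bash
python3 - <<'E'
from h import *
T,m=T_cam('wrist')
A,Bb=[onz(T,m,u,v,83.5)[:2] for u,v in [(277,184),(322.4,186)]]
d=A-Bb;print('bar',A,Bb,(A+Bb)/2,np.linalg.norm(d),np.degrees(np.arctan2(d[1],d[0])))
B=[onz(T,m,u,v,16)[:2] for u,v in [(263.6,127),(345.4,141.4),(329.4,219),(251.6,206.4)]]
print(np.mean(B,0).round(1))
for i in range(4):
    d=B[(i+1)%4]-B[i];print(np.linalg.norm(d).round(1),np.degrees(np.arctan2(d[1],d[0])).round(1))
p=proj(T,m,[511,-180.5,71.5]);print(p)
E
```

```text
bar [ 488.61675271 -171.24418086] [ 534.746016   -190.36099842] [ 511.68138436 -180.80258964] 49.933572331777725 157.48998093544824
[ 511.7 -181.6]
103.1 -29.7
102.4 -119.0
104.3 150.5
102.7 60.4
[298.56551504 182.77407627]
```

```bash
python3 -m jog '0 .09 0 0 0 -.25 -1;0 .09 0 0 0 -.5 -1;0 .09 0 0 0 -.75 -1;0 .09 0 0 0 -1 -1;0 .09 0 0 0 -1 -1' >/dev/null
python3 -m jog '0 0 .1 0 0 -.25 -1;0 0 .2 0 0 -.5 -1;0 0 .3 0 0 -.75 -1;0 0 .4 0 0 -1 -1;0 0 .4 0 0 -1 -1' >/dev/null
python3 -m jog '0 0 .1 0 0 -.25 -1;0 0 .15 0 0 -.5 -1;0 0 .2 0 0 -.75 -1;0 0 .2 0 0 -.9 -1;0 0 .2 0 0 -.9 -1;0 0 .2 0 0 -.9 -1'
python3 - <<'E'
from h import *
im,T,m=snap('wrist','w6.png')
o=get_obs();Rm=R.from_rotvec(o['orientation']).as_matrix();print(o['ee_pos'],Rm.round(3).tolist(),np.degrees(np.arctan2(Rm[1,0],Rm[0,0])),o['qpos'].round(2))
for t in ['dome','dome_handle']:
    print(t,[(w(T,r['xyz']).round().tolist(),round(r['confidence'],2)) for r in pinpoint(t,'wrist')])
h=cv2.cvtColor(im,cv2.COLOR_RGB2HSV)
print(Rm.T@(np.array([511.7,-180.8,77])-o['ee_pos'])/200, proj(T,m,[488.6,-171.2,83.5]),proj(T,m,[534.7,-190.4,83.5]))
E
```

```text
t: 14.75
ee_pos: [511.8, -180.8, 206.0]
orientation: [0.634, 3.076, -0.0]
ft_force: [0.6, 0.5, 0.5]
width: 88.0
grasp_force: 0.0
[ 511.6924703  -180.78058067  205.94650227] [[-0.919, 0.394, 0.001], [0.394, 0.919, -0.001], [-0.001, 0.0, -1.0]] 156.77319370041894 [-0.36  0.35  1.84 -0.    0.95 -1.53]
dome [([513.0, -181.0, 17.0], 0.81)]
dome_handle []
[ 8.30285060e-04 -1.08834182e-04  6.44731976e-01] [281.89077815 183.91430533] [282.73721664 245.36260153]
```

View pics/w6.png

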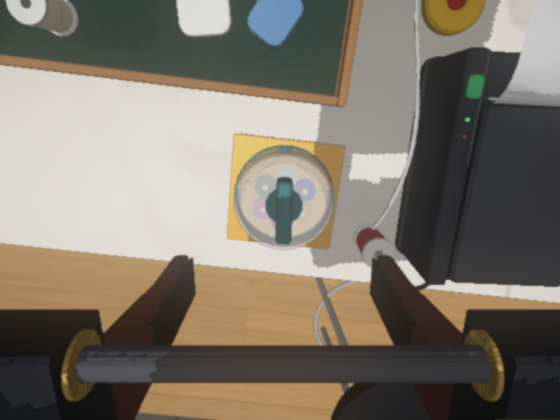

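The bar is centred in the jaws, from px (284,180) to (284,242). The red spool at (372,243) is 45 mm high, below the tips' lowest height of 60 mm. I'll descend and grip.

```bash
python3 -m jog '0 .003 .2 0 0 -.025 -1;0 .003 .4 0 0 -.025 -1;0 .003 .55 0 0 -.025 -1;0 .003 .63 0 0 -.025 -1;0 .003 .645 0 0 -.025 -1;0 .003 .645 0 0 -.025 -1'
python3 -m jog '0 0 0 0 0 0 0;0 0 0 0 0 0 .5;0 0 0 0 0 0 1;0 0 0 0 0 0 1;0 0 0 0 0 0 1;0 0 0 0 0 0 1;0 0 0 0 0 0 1'
python3 -m jog '0 0 -.05 0 0 0 1;0 0 -.15 0 0 0 1;0 0 -.3 0 0 0 1;0 0 -.5 0 0 0 1;0 0 -.5 0 0 0 1;0 0 -.5 0 0 0 1'
```

```text
t: 15.5
ee_pos: [511.5, -180.1, 76.1]
orientation: [-0.607, -3.082, -0.0]
ft_force: [-0.0, -0.3, 0.2]
width: 87.8
grasp_force: 0.0
t: 16.2
ee_pos: [511.4, -180.0, 76.1]
orientation: [-0.606, -3.083, -0.0]
ft_force: [-0.9, -0.5, 0.2]
width: 35.5
grasp_force: 0.0
t: 16.8
ee_pos: [511.9, -180.2, 177.4]
orientation: [0.605, 3.08, -0.001]
ft_force: [-0.7, -0.5, -0.7]
width: 0.3
grasp_force: 0.0
```

The fingers hadn't finished closing before the lift, so they closed on air. I'll reopen, check the pose and repeat.

```bash
python3 -m jog '0 0 0 0 0 0 -1;0 0 0 0 0 0 -1;0 0 0 0 0 0 -1;0 0 0 0 0 0 -1;0 0 0 0 0 0 -1;0 0 0 0 0 0 -1;0 0 0 0 0 0 -1;0 0 0 0 0 0 -1'
python3 - <<'E'
from h import *
im,T,m=snap('wrist','w7.png')
o=get_obs();Rm=R.from_rotvec(o['orientation']).as_matrix();print(o['ee_pos'],np.degrees(np.arctan2(Rm[1,0],Rm[0,0])))
print(proj(T,m,[488.6,-171.2,83.5]),proj(T,m,[534.7,-190.4,83.5]))
print([(w(T,r['xyz']).round(1).tolist(),r['confidence']) for r in pinpoint('dome','wrist')])
E
```

```text
t: 17.6
ee_pos: [511.4, -180.1, 176.1]
orientation: [0.606, 3.083, -0.0]
ft_force: [0.4, -0.7, -0.5]
width: 61.6
grasp_force: 0.0
[ 511.42202004 -180.06529861  176.12464758] 157.77408495686296
[281.74221247 193.89528303] [281.41296707 261.60296889]
[([512.8, -181.5, 15.2], 0.94)]
```

View pics/w7.png

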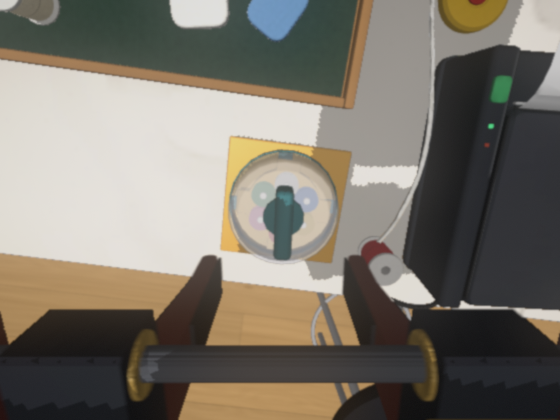

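Nothing moved: the bar is still at px (285,190)–(282,257). Descending, then closing with enough rows.

```bash
python3 -m jog '0 0 .2 0 0 0 -.6;0 0 .38 0 0 0 -.6;0 0 .47 0 0 0 -.6;0 0 .495 0 0 0 0;0 0 .495 0 0 0 .5;0 0 .495 0 0 0 1;0 0 .495 0 0 0 1;0 0 .495 0 0 0 1'
python3 -m jog '0 0 0 0 0 0 1;0 0 0 0 0 0 1;0 0 0 0 0 0 1;0 0 0 0 0 0 1;0 0 0 0 0 0 1;0 0 0 0 0 0 1'
```

```text
t: 18.5
ee_pos: [512.1, -180.3, 78.2]
orientation: [0.605, 3.081, -0.001]
ft_force: [0.5, 0.1, -0.0]
width: 33.6
grasp_force: 0.0
t: 19.1
ee_pos: [511.5, -180.1, 77.4]
orientation: [0.605, 3.082, -0.0]
ft_force: [-1.1, 0.4, 5.0]
width: 13.2
grasp_force: 29.9
```

```bash
python3 -m jog '0 0 -.02 0 0 0 1;0 0 -.08 0 0 0 1;0 0 -.2 0 0 0 1;0 0 -.4 0 0 0 1;0 0 -.6 0 0 0 1;0 0 -.8 0 0 0 1;0 0 -.8 0 0 0 1'
python3 - <<'E'
from h import *
im,T,m=snap('wrist','w8.png')
o=get_obs();Rm=R.from_rotvec(o['orientation']).as_matrix();print(o['ee_pos'],Rm.round(3).tolist(),np.degrees(np.arctan2(Rm[1,0],Rm[0,0])))
for c in ['wrist','side','top']:
    if c!='wrist': get_image(c)
    T,m=T_cam(c)
    print(c,[(w(T,r['xyz']).round(1).tolist(),r['confidence']) for r in pinpoint('dome',c)+pinpoint('inner_lid',c)])
E
```

```text
t: 19.8
ee_pos: [514.2, -181.1, 243.1]
orientation: [0.604, 3.073, -0.003]
ft_force: [0.9, -0.8, -2.3]
width: 13.2
grasp_force: 30.0
[ 512.77380408 -180.58918145  240.27176146] [[-0.926, 0.378, 0.006], [0.378, 0.926, -0.002], [-0.006, 0.0, -1.0]] 157.76748191755883
wrist [([513.8, -182.5, 178.5], 0.68)]
side [([513.3, -185.0, 181.2], 0.95), ([296.3, -581.3, -0.9], 0.5), ([514.7, -179.8, 162.5], 0.54)]
top [([292.4, -583.0, 0.2], 0.86), ([508.4, -176.4, 170.3], 0.35)]
```

```bash
python3 -m jog '.07 .1 0 0 0 .1 1;.16 .25 0 0 0 .27 1;.25 .39 0 0 0 .42 1;.34 .53 0 0 0 .57 1;.43 .66 0 0 0 .7 1;.485 .737 0 0 0 .8 1;.485 .737 0 0 0 .8 1'
python3 -m jog '.12 .08 0 0 0 .12 1;.25 .16 0 0 0 .26 1;.38 .24 0 0 0 .4 1;.52 .33 0 0 0 .54 1;.65 .41 0 0 0 .68 1;.75 .475 0 0 0 .78 1;.75 .475 0 0 0 .78 1;.75 .475 0 0 0 .78 1'
cat > m.py <<'E'
from h import *
o=get_obs();im,T,m=snap('wrist','w9.png')
Rm=R.from_rotvec(o['orientation']).as_matrix();tp=np.array(o['ee_pos']);print(tp.round(1),Rm.round(3).tolist(),'yaw',np.degrees(np.arctan2(Rm[1,0],Rm[0,0])).round(2),o['width'])
h=cv2.cvtColor(im,cv2.COLOR_RGB2HSV)
def rect(mask,z,nm):
    n,l,st,_=cv2.connectedComponentsWithStats(mask.astype(np.uint8));
    if n<2: print(nm,'none');return
    i=1+np.argmax(st[1:,4]);c=cv2.convexHull(cv2.findNonZero((l==i).astype(np.uint8)))[:,0]
    W=np.array([onz(T,m,u,v,z)[:2] for u,v in c],np.float32);r=cv2.minAreaRect(W);print(nm,st[i],np.round(r[0],1),np.round(r[1],1),round(r[2],2));return r
for r in outline_of('sewing_box','wrist')[:2]: print(r['confidence']);rect(r['mask'],62,'box_net')
mk=(h[...,0]>80)&(h[...,0]<105)&(h[...,1]>90)&(np.arange(420)[:,None]<160);mk=cv2.morphologyEx(mk.astype(np.uint8),cv2.MORPH_CLOSE,np.ones((5,5)))
rect(mk,62,'box_hsv')
y=(h[...,0]>17)&(h[...,0]<30)&(h[...,1]>110)&(h[...,2]>60);y=cv2.morphologyEx(y.astype(np.uint8),cv2.MORPH_CLOSE,np.ones((5,5)))
for dz in (61.4,63.4): rect(y,tp[2]-dz,'lid_hsv')
for r in outline_of('inner_lid','wrist')[:2]: print(r['confidence']);rect(r['mask'],tp[2]-63,'lid_net')
for t in ['box_mouth','sewing_box','dome','inner_lid','flange_underside']:
    print(t,[(w(T,r['xyz']).round(1).tolist(),round(r['confidence'],2)) for r in pinpoint(t,'wrist')])
E
python3 m.py
```

```text
t: 20.95
ee_pos: [476.5, -5.1, 236.6]
orientation: [-1.23, -2.889, 0.0]
ft_force: [0.2, 0.2, -2.3]
width: 13.1
grasp_force: 30.0
t: 21.75
ee_pos: [442.4, 166.7, 236.8]
orientation: [1.79, 2.582, -0.001]
ft_force: [0.4, -0.1, -2.5]
width: 12.9
grasp_force: 30.0
[442.4 166.7 236.8] [[-0.351, 0.937, -0.0], [0.937, 0.351, -0.001], [-0.0, -0.001, -1.0]] yaw 110.52 12.853916219941281
0.67
box_net [  218     0   138   144 17163] [405.5 267.9] [106.4 105.9] 14.64
box_hsv [222   0 132  72 831] [397.7 295.3] [104.6  49.6] 18.21
lid_hsv [ 198  148  179  102 5590] [435.3 188.4] [101.2  62.6] 14.49
lid_hsv [ 198  148  179  102 5590] [435.5 187.8] [102.2  63.2] 14.49
0.83
lid_net [ 195  147  183  160 6411] [440.1 169.2] [103.3 103.2] 14.58
box_mouth [([401.3, 267.3, 61.7], 0.56)]
sewing_box [([403.6, 269.0, 0.5], 0.83)]
dome [([439.4, 165.5, 173.8], 0.67)]
inner_lid []
flange_underside []
```

```bash
python3 -m jog '.15 .012 0 0 0 0 1;.3 .012 0 0 0 0 1;.45 .012 .05 0 0 0 1;.53 .012 .15 0 0 0 1;.53 .012 .25 0 0 0 1;.53 .012 .34 0 0 0 1;.53 .012 .36 0 0 0 1;.53 .012 .36 0 0 0 1'
python3 - <<'E'
from h import *
for c in ['side','top','wrist']:
    o=get_obs()
    for k in range(2 if c!='top' else 1):
        get_image(c);T,m=T_cam(c,o)
        for t in ['sewing_box','box_mouth','dome','inner_lid','flange_underside','dome_handle']:
            print(c,t,[(w(T,r['xyz']).round(1).tolist(),round(r['confidence'],2)) for r in pinpoint(t,c)])
print(o['ee_pos'])
E
```

```text
t: 22.95
ee_pos: [407.4, 267.0, 164.7]
orientation: [-1.793, -2.579, 0.002]
ft_force: [0.3, -0.2, -1.9]
width: 12.9
grasp_force: 30.0
side sewing_box [([402.2, 270.8, 4.4], 0.91)]
side box_mouth [([420.1, 29.3, 0.0], 0.5)]
side dome [([409.2, 261.0, 108.2], 0.57), ([296.3, -581.2, -0.9], 0.52)]
side inner_lid [([410.0, 269.8, 86.9], 0.73), ([421.9, 28.9, 0.7], 0.32)]
side flange_underside [([406.9, 262.1, 98.7], 0.55)]
side dome_handle [([403.9, 273.7, 157.6], 0.62), ([293.3, -583.9, 57.0], 0.61)]
side sewing_box [([402.5, 266.6, -0.0], 0.68)]
side box_mouth [([408.8, 262.9, 61.5], 0.68)]
side dome [([407.7, 263.3, 105.8], 0.93), ([297.2, -580.8, -0.2], 0.61)]
side inner_lid [([409.6, 270.2, 91.3], 0.82), ([403.2, 268.2, 2.3], 0.66)]
side flange_underside [([409.0, 269.6, 91.3], 0.58), ([408.3, 267.0, 99.3], 0.52)]
side dome_handle [([406.0, 270.3, 157.1], 0.93), ([299.1, -584.2, 55.8], 0.46)]
top sewing_box [([403.7, 263.6, 0.2], 0.58)]
top box_mouth [([407.7, 266.7, 60.2], 0.7), ([530.4, 381.1, -0.3], 0.35), ([404.1, 265.7, -2.8], 0.34)]
top dome [([293.4, -581.8, -3.0], 0.85), ([405.4, 269.6, 102.1], 0.71), ([591.8, -118.5, -2.6], 0.36)]
top inner_lid [([405.0, 267.8, 86.6], 0.61)]
top flange_underside [([402.0, 269.3, 98.9], 0.68)]
top dome_handle [([291.7, -586.2, 53.1], 0.68), ([401.6, 269.5, 155.9], 0.58)]
wrist sewing_box []
wrist box_mouth []
wrist dome [([408.6, 264.8, 101.4], 0.75)]
wrist inner_lid []
wrist flange_underside []
wrist dome_handle [([406.8, 266.8, 158.4], 0.82)]
wrist sewing_box []
wrist box_mouth []
wrist dome [([405.9, 266.4, 155.3], 0.66), ([406.5, 265.2, 104.0], 0.64)]
wrist inner_lid [([529.6, 384.2, -0.6], 0.57)]
wrist flange_underside []
wrist dome_handle [([405.6, 268.1, 160.3], 0.59)]
[407.52015237 267.32956675 165.04629057]
```

```bash
python3 -m jog '0 0 .06 0 0 0 1;0 0 .11 0 0 0 1;0 0 .125 0 0 0 1;0 0 .135 0 0 0 1;0 0 .145 0 0 0 1;0 0 .145 0 0 0 1'; python3 -m jog '0 0 .01 0 0 0 1;0 0 .02 0 0 0 1;0 0 .02 0 0 0 1'
```

```text
t: 25.3
ee_pos: [407.5, 267.3, 135.9]
orientation: [-1.793, -2.579, 0.0]
ft_force: [-0.3, 0.2, -2.5]
width: 13.1
grasp_force: 30.0
t: 25.6
ee_pos: [407.4, 267.3, 131.9]
orientation: [-1.793, -2.579, 0.0]
ft_force: [0.2, -0.1, -2.0]
width: 12.9
grasp_force: 30.0
```

```bash
python3 -m jog '0 0 .01 0 0 0 1;0 0 .015 0 0 0 1;0 0 .02 0 0 0 1;0 0 .02 0 0 0 1'; python3 -m jog '0 0 .005 0 0 0 1;0 0 .008 0 0 0 1;0 0 .008 0 0 0 1;0 0 .008 0 0 0 1'
python3 - <<'E'
from h import *
for c in ['side','top']:
    get_image(c);T,m=T_cam(c)
    for t in ['sewing_box','dome','inner_lid']:
        print(c,t,[(w(T,r['xyz']).round(1).tolist(),round(r['confidence'],2)) for r in pinpoint(t,c)])
E
```

```text
t: 26.0
ee_pos: [407.5, 267.3, 128.1]
orientation: [-1.794, -2.579, 0.0]
ft_force: [-0.1, 0.1, -1.8]
width: 12.7
grasp_force: 30.0
t: 26.4
ee_pos: [407.6, 267.4, 127.3]
orientation: [1.794, 2.579, 0.001]
ft_force: [-2.5, -0.8, 8.8]
width: 12.8
grasp_force: 30.0
side sewing_box [([401.2, 268.2, 2.9], 0.77)]
side dome [([407.7, 261.0, 70.9], 0.74), ([411.2, 264.4, 51.2], 0.6), ([297.2, -580.0, 0.8], 0.48)]
side inner_lid [([406.7, 269.7, 48.7], 0.48)]
top sewing_box [([404.2, 264.3, 2.0], 0.5)]
top dome [([403.1, 265.0, 63.5], 0.96), ([406.2, 267.1, 52.7], 0.75)]
top inner_lid [([589.0, -121.8, -4.3], 0.47), ([402.7, 269.3, 51.4], 0.46)]
```

```bash
python3 -m jog '0 0 -.005 0 0 0 1;0 0 -.005 0 0 0 1'; python3 -m jog '0 0 0 0 0 -.1 1;0 0 0 0 0 -.25 1;0 0 0 0 0 -.4 1;0 0 0 0 0 -.55 1;0 0 0 0 0 -.7 1;0 0 0 0 0 -.85 1;0 0 0 0 0 -1 1;0 0 0 0 0 -1 1'; python3 -m jog '0 0 0 0 0 -.15 1;0 0 0 0 0 -.3 1;0 0 0 0 0 -.33 1;0 0 0 0 0 -.33 1'
python3 - <<'E'
from h import *
o=get_obs();Rm=R.from_rotvec(o['orientation']).as_matrix();print(o['ee_pos'],'yaw',np.degrees(np.arctan2(Rm[1,0],Rm[0,0])).round(2),o['moment'],o['qpos'].round(2))
E
```

```text
t: 27.0
ee_pos: [407.6, 267.4, 127.6]
orientation: [1.793, 2.579, 0.0]
ft_force: [-0.4, -0.1, -1.0]
width: 13.0
grasp_force: 30.0
t: 27.8
ee_pos: [407.7, 267.4, 127.4]
orientation: [1.064, 2.956, 0.0]
ft_force: [-0.3, 0.4, -0.8]
width: 13.2
grasp_force: 30.0
t: 28.2
ee_pos: [407.4, 267.3, 127.4]
orientation: [-0.81, -3.035, 0.0]
ft_force: [-0.0, 0.6, 0.1]
width: 12.6
grasp_force: 30.0
[407.44005746 267.33220114 127.39191767] yaw 150.13 [ 0.04529858  0.2296687  -0.03142408] [ 0.56  0.4   2.01  0.    0.74 -0.49]
```

```bash
python3 -m jog '0 0 -.01 0 0 0 1;0 0 -.02 0 0 0 1;0 0 -.025 0 0 0 1;0 0 -.025 0 0 0 1'
python3 - <<'E'
from h import *
F=[]
for k in range(8):
    get_image('wrist');o=get_obs();F.append(o['ft_force'])
print(np.mean(F,0),o['ee_pos'])
sed=open('m.py').read()
E
sed -i 's/(61.4,63.4)/(tp[2]-66,)/; s/tp\[2\]-63/66/' m.py; python3 m.py
```

```text
t: 28.6
ee_pos: [407.6, 267.3, 132.7]
orientation: [0.806, 3.036, 0.0]
ft_force: [-0.8, -0.1, -0.6]
width: 12.6
grasp_force: 30.0
[-0.37732712 -0.06310449 -0.93693304] [407.56717292 267.32061808 132.47180479]
[407.6 267.3 132.5] [[-0.868, 0.496, 0.0], [0.496, 0.868, -0.0], [-0.0, 0.0, -1.0]] yaw 150.27 12.93304589782498
0.62
box_net [ 167  113  205  121 1001] [362.8 277.5] [129.7  63.1] 67.86
0.22
box_net [  200   168   166   177 17865] [418.3 259.6] [112.1 112.3] 8.87
box_hsv none
lid_hsv [ 168  119  229  146 6360] [405.1 268.4] [102.5 102.5] 15.04
0.66
lid_net [ 168  119  229  145 6488] [405.2 268.4] [103.  103.4] 15.01
box_mouth []
sewing_box [([528.8, 383.8, 0.0], 0.48)]
dome [([408.4, 268.5, 70.1], 0.63), ([416.7, 33.1, 0.2], 0.5)]
inner_lid []
flange_underside []
```

The weight on the gripper matches the dome alone, and the lid's yaw is unchanged at 15°. Lifting straight up.

```bash
python3 -m jog '0 0 -.03 0 0 0 1;0 0 -.09 0 0 0 1;0 0 -.18 0 0 0 1;0 0 -.3 0 0 0 1;0 0 -.4 0 0 0 1;0 0 -.48 0 0 0 1;0 0 -.5 0 0 0 1;0 0 -.5 0 0 0 1'; python3 -m jog '0 0 0 0 0 0 1;0 0 0 0 0 0 1;0 0 0 0 0 0 1'
python3 - <<'E'
from h import *
for c in ['side','top','wrist']:
    get_image(c);T,m=T_cam(c)
    for t in ['sewing_box','dome','inner_lid','lint_roller']:
        print(c,t,[(w(T,r['xyz']).round(1).tolist(),round(r['confidence'],2)) for r in pinpoint(t,c)])
E
```

```text
t: 30.2
ee_pos: [407.9, 267.5, 233.5]
orientation: [0.805, 3.035, 0.002]
ft_force: [-0.4, 0.1, -0.2]
width: 12.7
grasp_force: 30.0
t: 30.5
ee_pos: [407.2, 267.1, 231.7]
orientation: [-0.805, -3.036, 0.002]
ft_force: [0.1, -0.2, -1.5]
width: 12.4
grasp_force: 30.0
side sewing_box [([402.9, 269.3, 4.7], 0.72)]
side dome [([410.1, 260.4, 173.7], 0.86), ([297.6, -582.8, 0.8], 0.7)]
side inner_lid [([408.3, 266.6, 51.1], 0.9), ([530.5, 380.6, 2.8], 0.52)]
side lint_roller [([506.0, 458.0, -1.8], 0.95)]
top sewing_box [([403.6, 265.1, 2.4], 0.51), ([404.4, 268.6, 223.9], 0.46)]
top dome [([294.3, -583.5, -1.2], 0.8), ([403.1, 266.4, 168.4], 0.58)]
top inner_lid [([404.4, 265.9, 51.4], 0.75)]
top lint_roller [([403.1, 268.2, 62.2], 0.17)]
wrist sewing_box [([529.5, 382.3, 0.9], 0.27)]
wrist dome [([407.3, 267.8, 170.6], 0.68)]
wrist inner_lid []
wrist lint_roller [([505.5, 455.7, 0.3], 0.57)]
```

The inner lid is home at z≈51, the dome is held at z≈170 and the roller is on the counter. Handing in.

```bash
python3 -c "from workcell import close_job; print(close_job())"
```

```text
the job is handed in; nothing more can be done
None
```

Job handed in at about 31 s of robot time, with no verdict returned: the cameras put the roller flat on the counter, the inner lid home on the box (about 51 mm up, 50 expected), and the dome held about 10 cm above where it rested.

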